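Turn the row of reader parts round for refitting

TASK

The lens cap, heat sink, reel hub and knob stand on the strip-down rack in the order in which they came off the reader. Move all four to the empty assembly rack in reverse order, ready for refitting: the part at the left end of the strip-down rack goes to the right end of the assembly rack, and so on through the row. Set each one down upright, same side up as before, in the middle of its own cork pad, and let go.

Things in the scene. Friction and masses are not known exactly. Their poses are not given: they have to be found in the camera images.
- lens_cap_mid (a point): Lens cap: matte black plain disc, 54 mm diameter, 20 mm high, lying flat, smooth straight side. The point is its centre, 10 mm above its underside; z is up.
- heat_sink_mid (a point): Copper heat sink: block 32 mm (its x) by 42 mm (its y) by 36 mm high, six upright fins standing on a base; grip it across its 32 mm width (fin ends) or its 42 mm width. The point is its centre, 18 mm above its underside; z is up.
- reel_hub_mid (a point): Reel hub: yellow plastic cylinder 42 mm diameter with a foot flange 50 mm diameter and 4 mm thick, 32 mm high in all, dark three-slotted hole in its top. The point is its centre, 16 mm above its underside; z is up.
- ivory_knob_mid (a point): Ivory knob: round grip 28 mm diameter above a foot skirt 38 mm diameter and 9 mm high, 36 mm high in all, a short dark pointer line on top. The point is its centre, 18 mm above its underside; z is up.
- strip_rack: Strip-down rack, fixed: dark grey tin strip 64 mm (x) by 300 mm (y), 8 mm thick, ends 18 mm high, carrying a row of four white tiles. Origin: centre of its underside, on the counter; x points away from the robot, y to the robot's left (turned at most 9 degrees). Tiles are centred at y = +108, +36, -36, -108 mm, their order differs every time. Either rack may be the nearer one.
- fit_rack: Assembly rack, fixed, empty: aluminium strip 64 mm (x) by 300 mm (y), 8 mm thick, 3 mm fences 18 mm high at its ends and between its four bays. Each bay has a fixed cork pad 54 by 56 mm, top 11 mm above the counter; pad centres at x = 0, y = +108, +36, -36, -108 mm. Origin: centre of underside, on the counter; x points away from the robot, y to its left (turned at most 9 degrees).
- tile_cap: The lens cap's tile, fixed on the strip-down rack: white, 62 by 64 mm, 4 mm thick, its top 12 mm above the counter, with a flat grey inlay (60 mm disc) in the outline of its part. The lens cap starts on it, within 4 mm of its middle; the tile stays there and so keeps the starting order. Origin: centre of its underside.
- tile_sink: The heat sink's tile, fixed on the strip-down rack: white, 62 by 64 mm, 4 mm thick, its top 12 mm above the counter, with a flat grey inlay (38 by 48 mm rectangle) in the outline of its part. The heat sink starts on it, within 4 mm of its middle; the tile stays there and so keeps the starting order. Origin: centre of its underside.
- tile_hub: The reel hub's tile, fixed on the strip-down rack: white, 62 by 64 mm, 4 mm thick, its top 12 mm above the counter, with a flat grey inlay (54 mm disc with a white dot in the middle) in the outline of its part. The reel hub starts on it, within 4 mm of its middle; the tile stays there and so keeps the starting order. Origin: centre of its underside.
- tile_knob: The ivory knob's tile, fixed on the strip-down rack: white, 62 by 64 mm, 4 mm thick, its top 12 mm above the counter, with a flat grey inlay (42 mm disc) in the outline of its part. The ivory knob starts on it, within 4 mm of its middle; the tile stays there and so keeps the starting order. Origin: centre of its underside.

How it is judged:
At the end, for the whole second after the job is handed in: Each part stands on the assembly rack in the mirror place of its tile in the row (tile at y, part at -y), its centre within 14 mm of the pad's middle along and across the rack and within 4 mm of resting height, upright within 0.12 rad, at rest (under 20 mm/s) (((y of tile_cap in the frame of strip_rack between 0.088 and 0.128 m and y of lens_cap_mid in the frame of fit_rack between -0.122 and -0.094 m) or (y of tile_cap in the frame of strip_rack between 0.016 and 0.056 m and y of lens_cap_mid in the frame of fit_rack between -0.05 and -0.022 m) or (y of tile_cap in the frame of strip_rack between -0.056 and -0.016 m and y of lens_cap_mid in the frame of fit_rack between 0.022 and 0.05 m) or (y of tile_cap in the frame of strip_rack between -0.128 and -0.088 m and y of lens_cap_mid in the frame of fit_rack between 0.094 and 0.122 m)) and x of lens_cap_mid in the frame of fit_rack between -0.014 and 0.014 m and z of lens_cap_mid in the frame of fit_rack between 0.017 and 0.025 m and ((y of tile_sink in the frame of strip_rack between 0.088 and 0.128 m and y of heat_sink_mid in the frame of fit_rack between -0.122 and -0.094 m) or (y of tile_sink in the frame of strip_rack between 0.016 and 0.056 m and y of heat_sink_mid in the frame of fit_rack between -0.05 and -0.022 m) or (y of tile_sink in the frame of strip_rack between -0.056 and -0.016 m and y of heat_sink_mid in the frame of fit_rack between 0.022 and 0.05 m) or (y of tile_sink in the frame of strip_rack between -0.128 and -0.088 m and y of heat_sink_mid in the frame of fit_rack between 0.094 and 0.122 m)) and x of heat_sink_mid in the frame of fit_rack between -0.014 and 0.014 m and z of heat_sink_mid in the frame of fit_rack between 0.025 and 0.033 m and ((y of tile_hub in the frame of strip_rack between 0.088 and 0.128 m and y of reel_hub_mid in the frame of fit_rack between -0.122 and -0.094 m) or (y of tile_hub in the frame of strip_rack between 0.016 and 0.056 m and y of reel_hub_mid in the frame of fit_rack between -0.05 and -0.022 m) or (y of tile_hub in the frame of strip_rack between -0.056 and -0.016 m and y of reel_hub_mid in the frame of fit_rack between 0.022 and 0.05 m) or (y of tile_hub in the frame of strip_rack between -0.128 and -0.088 m and y of reel_hub_mid in the frame of fit_rack between 0.094 and 0.122 m)) and x of reel_hub_mid in the frame of fit_rack between -0.014 and 0.014 m and z of reel_hub_mid in the frame of fit_rack between 0.023 and 0.031 m and ((y of tile_knob in the frame of strip_rack between 0.088 and 0.128 m and y of ivory_knob_mid in the frame of fit_rack between -0.122 and -0.094 m) or (y of tile_knob in the frame of strip_rack between 0.016 and 0.056 m and y of ivory_knob_mid in the frame of fit_rack between -0.05 and -0.022 m) or (y of tile_knob in the frame of strip_rack between -0.056 and -0.016 m and y of ivory_knob_mid in the frame of fit_rack between 0.022 and 0.05 m) or (y of tile_knob in the frame of strip_rack between -0.128 and -0.088 m and y of ivory_knob_mid in the frame of fit_rack between 0.094 and 0.122 m)) and x of ivory_knob_mid in the frame of fit_rack between -0.014 and 0.014 m and z of ivory_knob_mid in the frame of fit_rack between 0.025 and 0.033 m and angle between each of lens_cap_mid, heat_sink_mid, reel_hub_mid, ivory_knob_mid's own z axis and vertical below 0.12 rad and linear speed of each of lens_cap, heat_sink, reel_hub, ivory_knob below 0.02 m/s); the robot touches nothing.
It also fails if it takes over 86 s, if anything falls off the work surface, if the arm or the gripper's body presses on something with over 40 N, if the wrist force passes 120 N, or if a joint passes its speed limit or range.

ROBOT

A 7-joint arm with a two-finger parallel gripper is mounted at the origin on the work surface. World frame = base frame: x ahead of the robot, y to its left, z up, the work surface at z = 0. Lengths are in m, angles in rad, forces in N, time in s.
With the tool pointing down it reaches from about 0.425 to 0.875 m from the base axis. Payload 4.7 kg.
Tool frame: the origin (TCP) lies on the mounting face of the last link; the fingertips stand 182 mm ahead of it and the grasp point (between the pads) lies 164 mm ahead of it; z points along the fingers, y is the direction in which the jaws open and shut (so a half turn about z gives the same grasp; the last joint's range is limited). The gripper opens to 87 mm and grips with 3 to 60 N. Pads are 19 mm wide; open, the fingers measure 117 mm over their backs; the gripper's body (75 mm by 190 mm) begins 51 mm behind the grasp point.
Start: joints at [-1.217, 0.321, -0.07, 1.45, 0.023, 1.371, -0.057], TCP at [0.217, 0.613, 0.405] pointing down, gripper open.
Joint ranges: [-2.86, 2.86], [-0.3, 2.09], [-1.38, 1.24], [0.06, 2.45], [-1.56, 4.7], [0.09, 2.05], [-2.69, 2.69]. Speed limits (rad/s): [2.57, 2.57, 3.14, 3.14, 3.14, 3.14, 3.14].

INTERFACE

Orientations are given as a rotation vector (axis times angle).
In Python, from bench import ctrl gives the robot as it stands. The module is installed in compiled form; this text tells all that it offers.
- The arm moves only by the tool play_rows, never from a script. Its argument "targets" is text: rows parted by semicolons, each of 7 numbers parted by spaces: the shift along the tool's x, y, z in cm, then the turn, a rotation vector about the tool's x, y, z in rad, then the opening, from -1 (shut) to 1 (fully open). In form: x y z ax ay az grip; .... A call has 1 to 20 rows; each row shifts and turns the pose as measured when the row begins, along the tool's axes as they then stand; what a row does not reach is not made up. A row lasts 1/8 s, in which the tool goes at most 62.5 mm and 10.7 degrees, less where a joint would pass 70% of its speed; a pose out of reach is approached as far as the arm can. A call is refused whole if a number of a shift passes 6.25 or a number of a turn 0.188, either way. A call with a gripper value outside its range is refused whole. The fingers move at their own pace and stop on an object; "newtons" is the grip in N (left out, the last holds). Time passes only in rows, so rows that do not move let the fingers close. It gives the time, the measured TCP pose, the force and the opening at its end, in the units of the state.
- ctrl.get_state(): the state, without advancing time (a new reading comes with each control period).
- ctrl.get_image(name): name is "scene" or "top" or "wrist"; returns a dict with "pixels" (384x512x3 uint8, blue, green, red), "depth" (384x512 float32, m along the optical axis (not along the pixel's ray), 0 where there is no reading), "intrinsics" (3x3 intrinsics, pixels), "R" (3x3) and "t" (3): a world point X has camera coordinates R X + t. Camera axes: x right, y down, z forward; pixel columns grow to the right and rows downward; lengths in m; the calibration is good to about 2 mm. The wrist camera is an equidistant fisheye: a pixel r from the principal point sees the ray r / f radians off the axis. A picture is of the moment at which its call begins.
- ctrl.close_job(): hands the job in, once; it reports no verdict.
The state is a dict: "time": time; "joint_positions": joint angles; "qd": joint speeds; "joint_torque": joint torques, N m; "position": TCP position; "tool_rot": TCP orientation; "ft_force": force on the tool from outside, world axes, zero at the start; "torque": the same for the moment, N m; "grip_width": opening from 0.0 (shut) to 1.0 (fully open).
Only numpy, scipy, OpenCV 4.12 (cv2) and the standard library are available. Lean on these libraries where they do the work, as an engineer would, in place of code of your own. Each camera call takes 0.05 s, during which the arm holds its last target.

## Working session

There is one attempt and no reset: what is moved stays moved. The work goes in short steps, Python scripts to look and compute and a tool call to move; the robot and the scene stay as the last step left them, time stands still between calls to the robot, and variables do not carry over. Pictures are saved under pics/ and viewed, and the job is handed in when it is done.

Besides the shell and the picture viewer there is one more tool, called after "Emit:" as name(argument=value, ...) on one line, values as JSON. play_rows: Moves the arm, as the interface text tells. Its arguments: {"type":"object","properties":{"targets":{"type":"string"},"newtons":{"type":"number"}},"required":["targets"]}

```bash
mkdir -p pics; cat > h.py <<'E'
import numpy as np, cv2
from bench import ctrl
from scipy.spatial.transform import Rotation as Ro
def cloud(im):
    d=im["depth"];K=im["intrinsics"];v,u=np.mgrid[:384,:512]
    P=np.stack([(u-K[0,2])/K[0,0]*d,(v-K[1,2])/K[1,1]*d,d],-1)
    return (P-im["t"])@im["R"]
E
python3 - <<'E'
from h import *
s=ctrl.get_state();print(s)
a=ctrl.get_image("top");b=ctrl.get_image("scene")
np.savez("top0.npz",**a);np.savez("scene0.npz",**b)
for n,i in(("top",a),("scene",b)):
    cv2.imwrite(f"pics/{n}0.png",i["pixels"]);print(i["intrinsics"],i["R"],i["t"])
E
```

```text
{'time': 0.0, 'joint_positions': array([-1.21688937,  0.32184279, -0.07007568,  1.4517047 ,  0.02262526,
        1.37077612, -0.05688506]), 'qd': array([-4.70352794e-04,  3.02182751e-04, -1.24463042e-03, -1.83755631e-03,
       -5.08996324e-04, -5.49804898e-05,  6.26468345e-04]), 'joint_torque': array([ 4.68200471e-05, -4.91305089e+01, -4.04218035e-01, -3.12515795e+01,
       -6.38970640e-02,  4.40039474e-02,  1.76147032e-04]), 'position': array([0.2166186 , 0.61262267, 0.40363334]), 'tool_rot': array([-5.31102496e-01, -3.09616628e+00,  3.03684191e-03]), 'ft_force': array([-0.41941098, -0.54760676, -0.21103016]), 'torque': array([-0.01477628, -0.02743157,  0.0054742 ]), 'grip_width': 0.9986584027850928}
[[346.65059922   0.         254.43589311]
 [  0.         346.65059922 189.88513306]
 [  0.           0.           1.        ]] [[ 0.00399665 -0.99989761  0.01374029]
 [-0.9964817  -0.00513253 -0.08365335]
 [ 0.08371531 -0.01335761 -0.99640018]] [-0.01858294  0.55828391  0.65593588]
[[350.28442234   0.         257.73279444]
 [  0.         350.28442234 195.81010043]
 [  0.           0.           1.        ]] [[ 0.174941    0.98457076 -0.00400741]
 [ 0.70502809 -0.12811018 -0.69751213]
 [-0.68726344  0.11919813 -0.71656177]] [-0.09625688 -0.35227937  1.08996777]
```

View pics/top0.png

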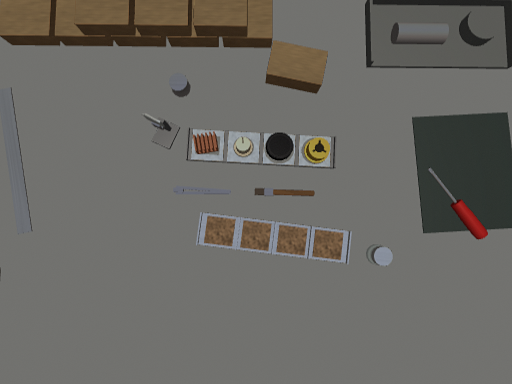

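View pics/scene0.png

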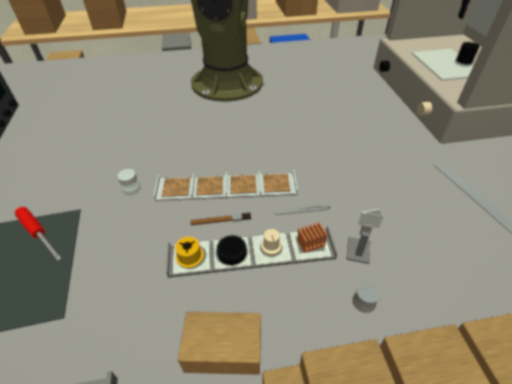

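The top view shows the strip-down rack, far from the robot, with sink (206,143), knob (243,147), cap (280,147) and hub (317,150) from left to right. The empty assembly rack is nearer, with its pads at (219,231) to (328,244). A stand-like thing sits at (165,130).

```bash
python3 - <<'E'
from h import *
im=dict(np.load("top0.npz"));P=cloud(im);px=im["pixels"]
cv2.imwrite("pics/crop0.png",cv2.resize(px[95:275,140:400],None,fx=3,fy=3,interpolation=cv2.INTER_CUBIC))
hsv=cv2.cvtColor(px,cv2.COLOR_BGR2HSV)
K=im["intrinsics"]
def ray(u,v,z):
    C=-im["R"].T@im["t"]; d=im["R"].T@np.array([(u-K[0,2])/K[0,0],(v-K[1,2])/K[1,1],1]); return C+d*(z-C[2])/d[2]
# cork
m=((hsv[...,0]<22)&(hsv[...,1]>90)).astype(np.uint8); m[:205]=0;m[270:]=0;m[:,:190]=0;m[:,355:]=0
m=cv2.morphologyEx(m,cv2.MORPH_CLOSE,np.ones((3,3)))
n,l,st,c=cv2.connectedComponentsWithStats(m)
for i in range(1,n):
    if st[i,4]>100: print("pad",st[i],c[i],ray(*c[i],0.011),np.median(P[l==i][:,2]))
# objects by height
z=P[...,2]; print("bg z",np.median(z[im["depth"]>0]))
w=np.zeros(z.shape,np.uint8);w[100:200,140:360]=1
for h in (0.018,0.025,0.035,.045):
    n,l,st,c=cv2.connectedComponentsWithStats(((z>h)&(w>0)&(im["depth"]>0)).astype(np.uint8))
    for i in range(1,n):
        if st[i,4]>15:
            q=P[l==i]; lo,hi=np.percentile(q,2,axis=0),np.percentile(q,98,axis=0); print(h,c[i].round(1),st[i,4],lo.round(4),hi.round(4),((lo+hi)/2).round(4), np.median(q,axis=0).round(4))
E
```

```text
pad [204 217  31  29 725] [219.25517241 230.74206897] [0.47812189 0.05293189 0.011     ] 0.010446096898062045
pad [241 221  30  29 724] [255.40469613 235.22099448] [ 0.46958558 -0.01847002  0.011     ] 0.010447276498638861
pad [277 226  30  29 731] [291.49247606 239.84131327] [ 0.46076596 -0.08979832  0.011     ] 0.01048137839512784
pad [313 230  30  30 732] [327.4726776  244.32103825] [ 0.45221534 -0.16096189  0.011     ] 0.010319234073399648
bg z -4.6821121356745336e-05
0.018 [156.9 121.2] 199 [0.6696 0.1506 0.0232] [0.6885 0.1818 0.1191] [0.679  0.1662 0.0712] [0.6773 0.1607 0.0809]
0.018 [205.2 142.4] 411 [0.6335 0.0582 0.0186] [0.6672 0.1003 0.0495] [0.6504 0.0793 0.034 ] [0.6493 0.0807 0.0381]
0.018 [279.1 145.3] 594 [ 0.6211 -0.0874  0.023 ] [ 0.6703 -0.0402  0.034 ] [ 0.6457 -0.0638  0.0285] [ 0.6459 -0.0637  0.0318]
0.018 [242.9 145.8] 273 [ 0.6302 -0.0089  0.0184] [0.6578 0.023  0.0498] [0.644  0.007  0.0341] [0.6422 0.0066 0.0462]
0.018 [317.8 148.2] 420 [ 0.6201 -0.1575  0.0219] [ 0.6582 -0.1193  0.0458] [ 0.6392 -0.1384  0.0338] [ 0.6383 -0.1379  0.0432]
0.025 [156.5 121
[... 2328 characters left out ...]
.0469]
0.045 [202.5 140.7] 27 [0.6362 0.0808 0.0454] [0.665  0.0869 0.0494] [0.6506 0.0839 0.0474] [0.6498 0.083  0.0474]
0.045 [210.7 139.8] 26 [0.6379 0.0655 0.0459] [0.6663 0.0717 0.0496] [0.6521 0.0686 0.0477] [0.6526 0.0678 0.0475]
0.045 [193.9 139.2] 19 [0.6437 0.0981 0.0462] [0.6624 0.1023 0.0485] [0.653  0.1002 0.0473] [0.6532 0.1002 0.0469]
0.045 [198.5 141.7] 27 [0.6338 0.0885 0.0456] [0.663  0.0946 0.0501] [0.6484 0.0915 0.0478] [0.6476 0.0906 0.0474]
0.045 [242.7 143.3] 162 [ 0.633  -0.005   0.0453] [0.6579 0.0199 0.05  ] [0.6455 0.0074 0.0476] [0.6458 0.0066 0.0474]
0.045 [207.1 143.6] 18 [0.6358 0.0729 0.0468] [0.6535 0.0773 0.0502] [0.6446 0.0751 0.0485] [0.6438 0.0751 0.0479]
```

View pics/crop0.png

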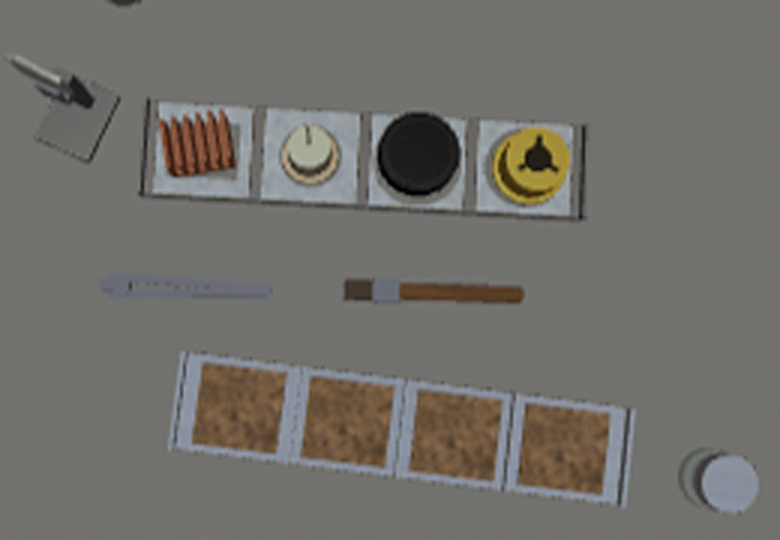

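```bash
cat >> h.py <<'E'
def st(): 
    s=ctrl.get_state();R=Ro.from_rotvec(s["tool_rot"]).as_matrix();return s,R
def goto(x,y,zg,yaw,off=0.164):
    """grasp-point target, jaw dir angle yaw from world x; prints tool-frame total shift cm, turn"""
    s,R=st()
    ya=np.array([np.cos(yaw),np.sin(yaw),0]);za=np.array([0,0,-1.]);xa=np.cross(ya,za)
    Rt=np.stack([xa,ya,za],1)
    d=R.T@(np.array([x,y,zg+off])-s["position"]);t=Ro.from_matrix(R.T@Rt).as_rotvec()
    g=s["position"]+R[:,2]*off
    print("t",s["time"],"grasp",g.round(4),"yaw",np.arctan2(R[1,1],R[0,1]).round(3),"shift cm (now axes)",(d*100).round(2),"turn",t.round(3),"shift cm (target axes)",(Rt.T@R@d*100).round(2),"F",s["ft_force"].round(1),"w",round(s["grip_width"],3))
E
python3 - <<'E'
from h import *
for n in("top0","scene0"):
    im=dict(np.load(n+".npz"));P=cloud(im);z=P[...,2]
    m=(z>.040)&(abs(P[...,0]-.65)<.035)&(abs(P[...,1]-.0795)<.035)
    q=P[m][:,:2].astype(np.float32);print(n,m.sum(),cv2.minAreaRect(q*1000))
    for nm,x,y,zt in(("cap",.646,-.064,.028),("hub",.639,-.139,.039),("knob",.645,.007,.044)):
        m=(z>zt)&(np.hypot(P[...,0]-x,P[...,1]-y)<.035);print(nm,m.sum(),cv2.minEnclosingCircle((P[m][:,:2]*1000).astype(np.float32)),P[m].mean(0))
goto(.645,.04,.2,-.05)
E
```

```text
top0 195 ((650.7574462890625, 80.0432357788086), (32.218955993652344, 42.028724670410156), 9.451412200927734)
cap 571 ((646.5359497070312, -64.20280456542969), 26.88187599182129) [ 0.64636596 -0.06434191  0.0317949 ]
hub 371 ((640.1854858398438, -139.48095703125), 20.959514617919922) [ 0.63961898 -0.13921817  0.04337265]
knob 164 ((645.9880981445312, 7.029748439788818), 13.917055130004883) [0.64562442 0.00704619 0.04740046]
scene0 361 ((650.0401000976562, 79.76670837402344), (33.71073532104492, 43.04228973388672), 11.270147323608398)
cap 631 ((645.7725830078125, -65.11813354492188), 27.238121032714844) [ 0.64803295 -0.06516309  0.03301135]
hub 417 ((639.068359375, -140.24378967285156), 21.394655227661133) [ 0.64103243 -0.13993688  0.04454252]
knob 176 ((645.4073486328125, 6.965411186218262), 14.417137145996094) [0.64652987 0.00654712 0.04844475]
t 0.1 grasp [0.2165 0.6124 0.2398] yaw 1.231 shift cm (now axes) [-59.47 -39.71   4.05] turn [-1.000e-03  1.000e-03  1.281e+00] shift cm (target axes) [-55.05  45.65   3.98] F [-0.  -0.5 -0. ] w 0.998
```

Emit:
play_rows(targets="0 0 0 0 0 0.18 1;0 0 0 0 0 0.18 1;0 0 0 0 0 0.18 1;0 0 0 0 0 0.18 1;0 0 0 0 0 0.18 1;0 0 0 0 0 0.18 1;0 0 0 0 0 0.18 1", newtons=20)

```text
time: 0.98
position: [0.2164, 0.6117, 0.3988]
tool_rot: [2.294, 2.139, -0.014]
ft_force: [0.3, -0.7, -0.4]
grip_width: 1.0
```

```bash
python3 - <<'E'
from h import *
goto(.6505,.0800,.2,.165)
E
```

```text
t 0.975 grasp [0.2158 0.6101 0.2348] yaw -0.07 shift cm (now axes) [-49.96  47.05   3.86] turn [-0.004  0.01  -0.235] shift cm (target axes) [-59.58  34.09   3.48] F [ 0.3 -0.7 -0.4] w 1.0
```

Emit:
play_rows(targets="-4.2 3.9 0 0 0 0 1;-4.2 3.9 0 0 0 0 1;-4.2 3.9 0 0 0 0 1;-4.2 3.9 0 0 0 0 1;-4.2 3.9 0 0 0 0 1;-4.2 3.9 0 0 0 0 1;-4.2 3.9 0 0 0 0 1;-4.2 3.9 0 0 0 0 1;-4.2 3.9 0 0 0 0 1;-4.2 3.9 0 0 0 0 1;-4.2 3.9 0 0 0 0 1;0 0 0 0 0 -0.12 1;0 0 0 0 0 -0.12 1")

```text
time: 2.6
position: [0.6218, 0.1047, 0.3952]
tool_rot: [2.013, 2.408, -0.03]
ft_force: [0.5, -0.2, -0.2]
grip_width: 1.002
```

```bash
python3 - <<'E'
from h import *
goto(.6505,.0800,.15,.165)
print(ctrl.get_state()["joint_positions"])
E
```

```text
t 2.6 grasp [0.6202 0.102  0.2313] yaw 0.178 shift cm (now axes) [-2.82  2.49  8.13] turn [-0.013  0.015  0.013] shift cm (target axes) [-2.91  2.43  8.12] F [ 0.5 -0.2 -0.2] w 1.002
[-0.59904269  0.3054129   0.48124974  1.52749898 -0.12742221  1.35548597
  0.07020965]
```

Emit:
play_rows(targets="-1.4 1.2 2.5 0 0 0 1;-1.4 1.2 2.5 -0.013 0.015 0 1;0 0 3 0 0 0 1;0 0 0 0 0 0 1")

```text
time: 3.1
position: [0.6504, 0.0795, 0.3117]
tool_rot: [-2.013, -2.409, 0.001]
ft_force: [0.1, 0.1, 0.7]
grip_width: 1.002
```

```bash
python3 - <<'E'
from h import *
goto(.6505,.0800,.034,.165)
print(ctrl.get_state()["joint_positions"])
im=ctrl.get_image("wrist");cv2.imwrite("pics/w1.png",im["pixels"])
E
```

```text
t 3.1 grasp [0.6501 0.0796 0.1477] yaw 0.179 shift cm (now axes) [ 0.03  0.04 11.37] turn [-0.002 -0.001  0.014] shift cm (target axes) [ 0.05  0.02 11.37] F [0.1 0.1 0.7] w 1.002
[-0.52909495  0.41333825  0.47489393  1.56735155 -0.19837964  1.21087422
  0.16087858]
```

View pics/w1.png

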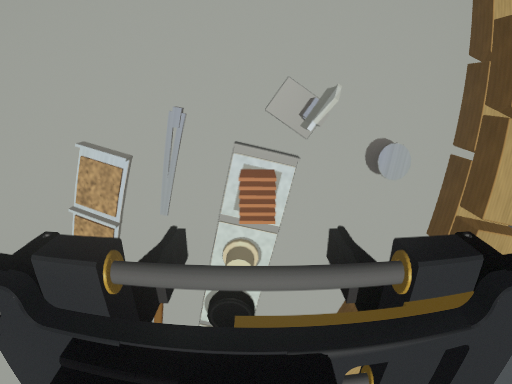

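```bash
python3 - <<'E'
from h import *
im=ctrl.get_image("wrist");print(-im["R"].T@im["t"], im["R"][2],ctrl.get_state()["position"])
E
```

```text
[0.63774103 0.1583532  0.29413358] [ 0.05319074 -0.28364936 -0.95745172] [0.65160296 0.07937546 0.31518355]
```

Emit:
play_rows(targets="0 0 2.5 0 0 0 1;0 0 2.5 0 0 0 1;0 0 2 0 0 0 1;0 0 2 0 0 0 1;0 0 1.5 0 0 0 1;0 0 0 0 0 0 1")

```text
time: 3.95
position: [0.6557, 0.0815, 0.2147]
tool_rot: [2.005, 2.406, 0.023]
ft_force: [-0.2, -1.4, -0.8]
grip_width: 1.0
```

```bash
python3 - <<'E'
from h import *
goto(.6505,.0800,.034,.165)
E
```

```text
t 3.95 grasp [0.6585 0.0823 0.0508] yaw 0.181 shift cm (now axes) [-0.06 -0.57  1.66] turn [ 0.018 -0.002  0.017] shift cm (target axes) [-0.06 -0.53  1.67] F [-0.2 -1.4 -0.8] w 1.0
```

Emit:
play_rows(targets="0 -0.5 0.6 0.018 0 0.016 1;0 -0.1 0.6 0 0 0 1;0 0 0.3 0 0 0 1;0 0 0 0 0 0 1")

```text
time: 4.45
position: [0.6502, 0.0803, 0.2002]
tool_rot: [-2.031, -2.395, -0.003]
ft_force: [-1.2, -0.7, 0.5]
grip_width: 0.998
```

```bash
python3 - <<'E'
from h import *
goto(.6505,.0800,.034,.165)
E
```

```text
t 4.45 grasp [0.6503 0.0807 0.0362] yaw 0.164 shift cm (now axes) [-0.04  0.03  0.22] turn [ 0.001 -0.002 -0.001] shift cm (target axes) [-0.04  0.03  0.22] F [-1.2 -0.7  0.5] w 0.998
```

Close and lift.

Emit:
play_rows(targets="0 0 0.2 0 0 0 -1;0 0 0 0 0 0 -1;0 0 0 0 0 0 -1;0 0 0 0 0 0 -1;0 0 0 0 0 0 -1;0 0 0 0 0 0 -1;0 0 0 0 0 0 -1", newtons=20)

```text
time: 5.32
position: [0.6505, 0.0803, 0.1989]
tool_rot: [-2.031, -2.396, -0.005]
ft_force: [-0.3, -0.4, 0.6]
grip_width: 0.365
```

```bash
python3 - <<'E'
from h import *
goto(.6505,.0800,.034,.165)
E
```

```text
t 5.325 grasp [0.6508 0.0808 0.0349] yaw 0.164 shift cm (now axes) [-0.03 -0.01  0.09] turn [ 0.002 -0.002 -0.001] shift cm (target axes) [-0.03 -0.01  0.09] F [-0.3 -0.4  0.6] w 0.365
```

Emit:
play_rows(targets="0 0 -1.5 0 0 0 -1;0 0 -3 0 0 0 -1;0 0 -4 0 0 0 -1;0 0 -3 0 0 0 -1;0 0 0 0 0 0 -1")

```text
time: 5.95
position: [0.6498, 0.0797, 0.3185]
tool_rot: [-2.032, -2.395, -0.003]
ft_force: [1.0, 0.7, -2.6]
grip_width: 0.367
```

```bash
python3 - <<'E'
from h import *
goto(.4522,-.1610,.12,-.12)
E
```

```text
t 5.95 grasp [0.6499 0.08   0.1545] yaw 0.164 shift cm (now axes) [-20.54 -23.42   3.4 ] turn [ 0.    -0.002  0.284] shift cm (target axes) [-26.26 -16.74   3.45] F [ 1.   0.7 -2.6] w 0.367
```

Emit:
play_rows(targets="-3.4 -3.9 0 0 0 0 -1;-3.4 -3.9 0 0 0 0 -1;-3.4 -3.9 0 0 0 0 -1;-3.4 -3.9 0 0 0 0 -1;-3.4 -3.9 0 0 0 0 -1;-3.4 -3.9 0 0 0 0 -1;0 0 0 0 0 0.14 -1;0 0 0 0 0 0.14 -1;0 0 0 0 0 0 -1")

```text
time: 7.08
position: [0.4408, -0.1661, 0.3073]
tool_rot: [-2.346, -2.072, 0.011]
ft_force: [-0.4, 0.8, -2.8]
grip_width: 0.363
```

```bash
python3 - <<'E'
from h import *
goto(.4522,-.1610,.08,-.12)
print(ctrl.get_state()["joint_positions"])
E
```

```text
t 7.075 grasp [ 0.4386 -0.1655  0.1433] yaw -0.123 shift cm (now axes) [0.64 1.16 6.31] turn [-0.013 -0.002 -0.003] shift cm (target axes) [0.65 1.07 6.33] F [-0.4  0.8 -2.8] w 0.363
[-0.34650714  0.00452746  0.65880638  2.01810543 -0.00269927  1.13356482
  0.19000783]
```

Emit:
play_rows(targets="0.6 1.1 1.5 -0.013 0 0 -1;0 0 2 0 0 0 -1;0 0 2 0 0 0 -1;0 0 1 0 0 0 -1;0 0 0 0 0 0 -1")

```text
time: 7.7
position: [0.452, -0.1595, 0.2379]
tool_rot: [-2.336, -2.095, 0.001]
ft_force: [0.3, -0.3, -1.6]
grip_width: 0.368
```

```bash
python3 - <<'E'
from h import *
goto(.4522,-.1610,.035,-.12)
E
```

```text
t 7.7 grasp [ 0.4515 -0.1591  0.0739] yaw -0.109 shift cm (now axes) [-0.15  0.05  3.89] turn [-0.003 -0.002  0.011] shift cm (target axes) [-0.14  0.04  3.89] F [ 0.3 -0.3 -1.6] w 0.368
```

Emit:
play_rows(targets="-0.15 0 1 0 0 0.01 -1;0 0 1 0 0 0 -1;0 0 1 0 0 0 -1;0 0 0.4 0 0 0 -1;0 0 0 0 0 0 -1")

```text
time: 8.32
position: [0.4524, -0.1612, 0.2027]
tool_rot: [-2.347, -2.085, -0.001]
ft_force: [0.2, 0.6, -2.6]
grip_width: 0.369
```

```bash
python3 - <<'E'
from h import *
goto(.4522,-.1610,.034,-.12)
E
```

```text
t 8.325 grasp [ 0.4523 -0.1608  0.0387] yaw -0.118 shift cm (now axes) [ 0.01 -0.02  0.47] turn [-0.001 -0.002  0.002] shift cm (target axes) [ 0.01 -0.02  0.47] F [ 0.2  0.6 -2.6] w 0.369
```

Emit:
play_rows(targets="0 0 0.3 0 0 0 -1;0 0 0.2 0 0 0 -1;0 0 0 0 0 0 -1;0 0 0 0 0 0 0;0 0 0 0 0 0 0.4;0 0 0 0 0 0 1;0 0 0 0 0 0 1;0 0 -1.5 0 0 0 1;0 0 -3 0 0 0 1;0 0 -3 0 0 0 1;0 0 -2 0 0 0 1")

```text
time: 9.7
position: [0.4528, -0.1621, 0.2983]
tool_rot: [-2.35, -2.085, -0.003]
ft_force: [1.1, 0.6, -0.8]
grip_width: 0.999
```

```bash
python3 - <<'E'
from h import *
goto(.6455,.0070,.15,-.05)
print(ctrl.get_state()["joint_positions"])
im=ctrl.get_image("top");cv2.imwrite("pics/t2.png",cv2.resize(im["pixels"][95:275,140:400],None,fx=3,fy=3))
im=ctrl.get_image("scene");cv2.imwrite("pics/s2.png",cv2.resize(im["pixels"][140:290,100:360],None,fx=3,fy=3))
E
```

```text
t 9.7 grasp [ 0.453  -0.1619  0.1343] yaw -0.119 shift cm (now axes) [19.08 17.13 -1.52] turn [ 0.001 -0.002 -0.069] shift cm (target axes) [17.85 18.4  -1.57] F [ 1.1  0.6 -0.8] w 0.999
[-0.35896693  0.03645688  0.66647412  2.01231342 -0.02719075  1.1000998
  0.20034396]
```

View pics/s2.png

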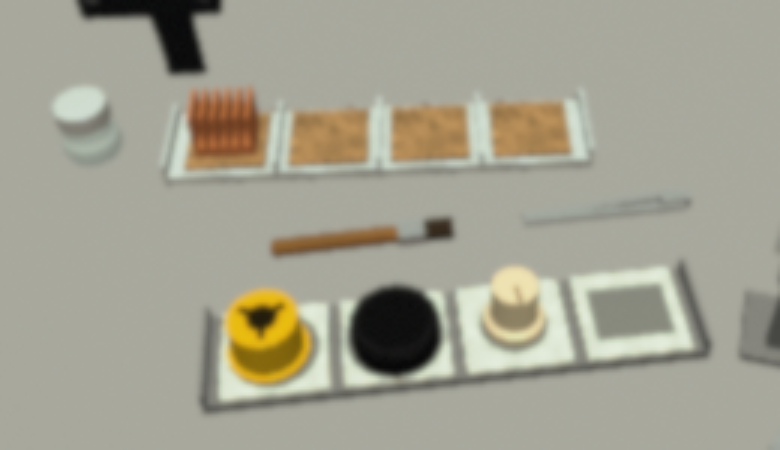

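The heat sink stands upright on the right-end pad, at scene crop (222,120). Next is the knob.

Emit:
play_rows(targets="3.2 2.9 0 0 0 0 1;3.2 2.9 0 0 0 0 1;3.2 2.9 0 0 0 0 1;3.2 2.9 0 0 0 0 1;3.2 2.9 0 0 0 0 1;3.2 2.9 0 0 0 0 1;0 0 0 0 0 0 1")

```text
time: 10.68
position: [0.6538, 0.012, 0.2978]
tool_rot: [-2.352, -2.082, -0.005]
ft_force: [-0.1, -0.3, 0.3]
grip_width: 1.002
```

```bash
python3 - <<'E'
from h import *
goto(.6455,.0070,.1,-.1)
E
```

```text
t 10.675 grasp [0.6542 0.0124 0.1338] yaw -0.122 shift cm (now axes) [-0.6  -0.77  3.38] turn [ 0.002 -0.003 -0.022] shift cm (target axes) [-0.58 -0.77  3.38] F [-0.1 -0.3  0.3] w 1.002
```

Emit:
play_rows(targets="-0.6 -0.8 1.5 0 0 -0.02 1;0 0 2 0 0 0 1;0 0 2 0 0 0 1;0 0 1.5 0 0 0 1;0 0 0 0 0 0 1")

```text
time: 11.3
position: [0.641, 0.0027, 0.2204]
tool_rot: [-2.334, -2.099, 0.004]
ft_force: [0.4, 0.2, 1.0]
grip_width: 0.996
```

```bash
python3 - <<'E'
from h import *
goto(.6455,.0070,.042,-.1)
E
```

```text
t 11.3 grasp [0.6404 0.0027 0.0564] yaw -0.106 shift cm (now axes) [0.48 0.41 1.44] turn [-0.004 -0.    -0.006] shift cm (target axes) [0.48 0.41 1.44] F [0.4 0.2 1. ] w 0.996
```

Emit:
play_rows(targets="0.45 0.4 0.3 0 0 0 1;0 0 0.5 0 0 0 1;0 0 0.5 0 0 0 1;0 0 0 0 0 0 1")

```text
time: 11.8
position: [0.6468, 0.0073, 0.208]
tool_rot: [-2.335, -2.101, -0.0]
ft_force: [-0.2, 0.4, -0.7]
grip_width: 0.998
```

```bash
python3 - <<'E'
from h import *
goto(.6455,.0070,.042,-.1)
E
```

```text
t 11.8 grasp [0.6467 0.0074 0.044 ] yaw -0.105 shift cm (now axes) [-0.04 -0.13  0.2 ] turn [-0.001 -0.001 -0.005] shift cm (target axes) [-0.04 -0.13  0.2 ] F [-0.2  0.4 -0.7] w 0.998
```

Emit:
play_rows(targets="0 -0.1 0.2 0 0 0 -1;0 0 0 0 0 0 -1;0 0 0 0 0 0 -1;0 0 0 0 0 0 -1;0 0 0 0 0 0 -1;0 0 0 0 0 0 -1;0 0 0 0 0 0 -1", newtons=20)

```text
time: 12.68
position: [0.646, 0.0072, 0.2068]
tool_rot: [-2.335, -2.101, -0.002]
ft_force: [-0.1, -0.6, -0.6]
grip_width: 0.321
```

```bash
python3 - <<'E'
from h import *
goto(.4608,-.0898,.12,-.1)
E
```

```text
t 12.675 grasp [0.6461 0.0073 0.0428] yaw -0.105 shift cm (now axes) [-11.59 -17.39  -7.75] turn [ 0.001 -0.001 -0.005] shift cm (target axes) [-11.5  -17.46  -7.72] F [-0.1 -0.6 -0.6] w 0.321
```

Emit:
play_rows(targets="0 0 -1.5 0 0 0 -1;0 0 -3 0 0 0 -1;0 0 -3 0 0 0 -1;-2.2 -3.3 0 0 0 0 -1;-2.2 -3.3 0 0 0 0 -1;-2.2 -3.3 0 0 0 0 -1;-2.2 -3.3 0 0 0 0 -1;-2.2 -3.3 0 0 0 0 -1;0 0 0 0 0 0 -1")

```text
time: 13.8
position: [0.4662, -0.0889, 0.291]
tool_rot: [2.334, 2.097, 0.015]
ft_force: [1.5, -0.1, -1.3]
grip_width: 0.321
```

```bash
python3 - <<'E'
from h import *
goto(.4608,-.0898,.07,-.1)
E
```

```text
t 13.8 grasp [ 0.4677 -0.0884  0.127 ] yaw -0.107 shift cm (now axes) [-0.17 -0.58  5.69] turn [ 0.009 -0.004 -0.007] shift cm (target axes) [-0.14 -0.52  5.7 ] F [ 1.5 -0.1 -1.3] w 0.321
```

Emit:
play_rows(targets="-0.15 -0.5 1.5 0.01 -0.004 0 -1;0 0 2 0 0 0 -1;0 0 2 0 0 0 -1;0 0 0 0 0 0 -1")

```text
time: 14.3
position: [0.4626, -0.0885, 0.2341]
tool_rot: [2.334, 2.102, -0.0]
ft_force: [0.9, 0.3, -0.3]
grip_width: 0.318
```

```bash
python3 - <<'E'
from h import *
goto(.4608,-.0898,.042,-.1)
E
```

```text
t 14.3 grasp [ 0.4627 -0.0886  0.0701] yaw -0.105 shift cm (now axes) [-0.15 -0.17  2.81] turn [ 0.     0.    -0.005] shift cm (target axes) [-0.15 -0.17  2.81] F [ 0.9  0.3 -0.3] w 0.318
```

Emit:
play_rows(targets="-0.15 -0.15 1 0 0 0 -1;0 0 1 0 0 0 -1;0 0 0.4 0 0 0 -1;0 0 0 0 0 0 -1")

```text
time: 14.8
position: [0.462, -0.0897, 0.2092]
tool_rot: [2.332, 2.102, 0.0]
ft_force: [-0.8, -0.9, -0.9]
grip_width: 0.32
```

```bash
python3 - <<'E'
from h import *
goto(.4608,-.0898,.042,-.1)
E
```

```text
t 14.8 grasp [ 0.4622 -0.0898  0.0452] yaw -0.104 shift cm (now axes) [-0.03 -0.12  0.32] turn [ 0.001  0.001 -0.004] shift cm (target axes) [-0.03 -0.12  0.32] F [-0.8 -0.9 -0.9] w 0.32
```

Emit:
play_rows(targets="0 -0.1 0.2 0 0 0 -1;0 0 0.15 0 0 0 -1;0 0 0 0 0 0 -1;0 0 0 0 0 0 0;0 0 0 0 0 0 0.4;0 0 0 0 0 0 1;0 0 0 0 0 0 1;0 0 -1.5 0 0 0 1;0 0 -3 0 0 0 1;0 0 -3 0 0 0 1;0 0 0 0 0 0 1")

```text
time: 16.18
position: [0.4616, -0.0901, 0.2866]
tool_rot: [2.331, 2.099, 0.005]
ft_force: [-0.8, -0.7, -0.3]
grip_width: 0.991
```

```bash
python3 - <<'E'
from h import *
goto(.6463,-.0642,.12,-.1)
E
```

```text
t 16.175 grasp [ 0.4626 -0.0903  0.1227] yaw -0.105 shift cm (now axes) [ 4.51 18.09  0.37] turn [ 0.006  0.001 -0.005] shift cm (target axes) [ 4.42 18.12  0.26] F [-0.8 -0.7 -0.3] w 0.991
```

Emit:
play_rows(targets="0.9 3.5 0 0 0 0 1;0.9 3.5 0 0 0 0 1;0.9 3.5 0 0 0 0 1;0.9 3.5 0 0 0 0 1;0.9 3.5 0 0 0 0 1;0 0 0 0 0 0 1;0 0 2 0 0 0 1;0 0 2 0 0 0 1;0 0 1.5 0 0 0 1;0 0 0 0 0 0 1")

```text
time: 17.42
position: [0.6404, -0.0633, 0.2245]
tool_rot: [-2.334, -2.098, 0.003]
ft_force: [0.6, -0.3, -0.5]
grip_width: 0.997
```

```bash
python3 - <<'E'
from h import *
goto(.6463,-.0642,.032,-.1)
E
```

```text
t 17.425 grasp [ 0.6397 -0.0631  0.0605] yaw -0.106 shift cm (now axes) [-0.03  0.61  2.85] turn [-0.004 -0.001 -0.006] shift cm (target axes) [-0.03  0.6   2.85] F [ 0.6 -0.3 -0.5] w 0.997
```

Emit:
play_rows(targets="0 0.6 0.5 0 0 0 1;0 0 1 0 0 0 1;0 0 0.7 0 0 0 1;0 0 0 0 0 0 1")

```text
time: 17.92
position: [0.6471, -0.0642, 0.2022]
tool_rot: [-2.335, -2.099, 0.001]
ft_force: [0.1, 0.8, -0.0]
grip_width: 1.001
```

```bash
python3 - <<'E'
from h import *
goto(.6463,-.0642,.032,-.1)
E
```

```text
t 17.925 grasp [ 0.6469 -0.064   0.0382] yaw -0.107 shift cm (now axes) [-0.01 -0.08  0.62] turn [-0.002 -0.001 -0.007] shift cm (target axes) [-0.01 -0.08  0.62] F [ 0.1  0.8 -0. ] w 1.001
```

Emit:
play_rows(targets="0 0 0.4 0 0 0 1;0 0 0.2 0 0 0 1;0 0 0 0 0 0 1")

```text
time: 18.3
position: [0.6474, -0.0642, 0.1963]
tool_rot: [-2.335, -2.099, -0.0]
ft_force: [0.7, 0.7, -0.4]
grip_width: 1.0
```

```bash
python3 - <<'E'
from h import *
goto(.6463,-.0642,.031,-.1)
E
```

```text
t 18.3 grasp [ 0.6472 -0.064   0.0323] yaw -0.106 shift cm (now axes) [-0.01 -0.1   0.13] turn [-0.001 -0.001 -0.006] shift cm (target axes) [-0.01 -0.1   0.13] F [ 0.7  0.7 -0.4] w 1.0
```

Emit:
play_rows(targets="0 -0.1 0.05 0 0 0 -1;0 0 0 0 0 0 -1;0 0 0 0 0 0 -1;0 0 0 0 0 0 -1;0 0 0 0 0 0 -1;0 0 0 0 0 0 -1", newtons=20)

```text
time: 19.05
position: [0.6465, -0.0641, 0.1962]
tool_rot: [-2.336, -2.099, -0.001]
ft_force: [-0.8, -0.2, -0.4]
grip_width: 0.614
```

```bash
python3 - <<'E'
from h import *
goto(.4696,-.0185,.12,-.1)
E
```

```text
t 19.05 grasp [ 0.6464 -0.0638  0.0323] yaw -0.106 shift cm (now axes) [  2.66 -18.07  -8.77] turn [-0.    -0.001 -0.006] shift cm (target axes) [  2.77 -18.05  -8.78] F [-0.8 -0.2 -0.4] w 0.614
```

Emit:
play_rows(targets="0 0 -1.5 0 0 0 -1;0 0 -3 0 0 0 -1;0 0 -3.5 0 0 0 -1;0.5 -3.5 0 0 0 0 -1;0.5 -3.5 0 0 0 0 -1;0.5 -3.5 0 0 0 0 -1;0.5 -3.5 0 0 0 0 -1;0.5 -3.5 0 0 0 0 -1;0 0 0 0 0 0 -1")

```text
time: 20.18
position: [0.4714, -0.0214, 0.2861]
tool_rot: [2.337, 2.095, 0.014]
ft_force: [0.3, -1.1, -0.4]
grip_width: 0.616
```

```bash
python3 - <<'E'
from h import *
goto(.4696,-.0185,.06,-.1)
E
```

```text
t 20.175 grasp [ 0.4729 -0.0208  0.1221] yaw -0.109 shift cm (now axes) [ 0.24 -0.27  6.21] turn [ 0.009 -0.004 -0.009] shift cm (target axes) [ 0.27 -0.21  6.21] F [ 0.3 -1.1 -0.4] w 0.616
```

Emit:
play_rows(targets="0.25 -0.2 1.5 0.01 -0.004 0 -1;0 0 2 0 0 0 -1;0 0 2 0 0 0 -1;0 0 0.5 0 0 0 -1;0 0 0 0 0 0 -1")

```text
time: 20.8
position: [0.4735, -0.0195, 0.2244]
tool_rot: [2.34, 2.093, -0.0]
ft_force: [0.7, 0.5, -0.2]
grip_width: 0.614
```

```bash
python3 - <<'E'
from h import *
goto(.4696,-.0185,.0315,-.1)
E
```

```text
t 20.8 grasp [ 0.4737 -0.0199  0.0604] yaw -0.111 shift cm (now axes) [ 0.07 -0.4   2.89] turn [ 0.002  0.002 -0.011] shift cm (target axes) [ 0.07 -0.4   2.89] F [ 0.7  0.5 -0.2] w 0.614
```

Emit:
play_rows(targets="0.1 -0.4 1 0 0 0 -1;0 0 1 0 0 0 -1;0 0 0.5 0 0 0 -1;0 0 0 0 0 0 -1")

```text
time: 21.3
position: [0.4702, -0.0181, 0.1985]
tool_rot: [2.339, 2.092, 0.002]
ft_force: [0.0, 0.2, 0.3]
grip_width: 0.612
```

```bash
python3 - <<'E'
from h import *
goto(.4696,-.0185,.0315,-.1)
E
```

```text
t 21.3 grasp [ 0.4707 -0.0184  0.0345] yaw -0.111 shift cm (now axes) [-0.05 -0.05  0.3 ] turn [ 0.003  0.001 -0.011] shift cm (target axes) [-0.05 -0.05  0.3 ] F [0.  0.2 0.3] w 0.612
```

Emit:
play_rows(targets="0 -0.1 0.2 0 0 0 -1;0 0 0.12 0 0 0 -1;0 0 0 0 0 0 -1;0 0 0 0 0 0 0.4;0 0 0 0 0 0 0.6;0 0 0 0 0 0 1;0 0 0 0 0 0 1;0 0 -1.5 0 0 0 1;0 0 -3 0 0 0 1;0 0 -3.5 0 0 0 1;0 0 0 0 0 0 1")

```text
time: 22.68
position: [0.4696, -0.0184, 0.2811]
tool_rot: [2.339, 2.089, 0.006]
ft_force: [0.6, 0.5, -0.9]
grip_width: 1.002
```

```bash
python3 - <<'E'
from h import *
goto(.6399,-.1395,.12,-.1)
E
```

```text
t 22.675 grasp [ 0.4708 -0.0186  0.1171] yaw -0.113 shift cm (now axes) [-10.12  18.28  -0.16] turn [ 0.007  0.001 -0.013] shift cm (target axes) [-10.35  18.15  -0.29] F [ 0.6  0.5 -0.9] w 1.002
```

Emit:
play_rows(targets="-2 3.6 0 0 0 0 1;-2 3.6 0 0 0 0 1;-2 3.6 0 0 0 0 1;-2 3.6 0 0 0 0 1;-2 3.6 0 0 0 0 1;0 0 0 0 0 0 1;0 0 2 0 0 0 1;0 0 2 0 0 0 1;0 0 1 0 0 0 1;0 0 0 0 0 0 1")

```text
time: 23.92
position: [0.6384, -0.1365, 0.2244]
tool_rot: [-2.333, -2.097, -0.001]
ft_force: [-0.2, -0.1, 0.6]
grip_width: 1.0
```

```bash
python3 - <<'E'
from h import *
goto(.6399,-.1395,.036,-.1)
E
```

```text
t 23.925 grasp [ 0.638  -0.1358  0.0604] yaw -0.106 shift cm (now axes) [-0.29  0.19  2.43] turn [-0.003 -0.004 -0.006] shift cm (target axes) [-0.29  0.18  2.44] F [-0.2 -0.1  0.6] w 1.0
```

Emit:
play_rows(targets="-0.3 0.15 0.5 0 0 0 1;0 0 0.9 0 0 0 1;0 0 0.6 0 0 0 1;0 0 0 0 0 0 1")

```text
time: 24.42
position: [0.6399, -0.1396, 0.2042]
tool_rot: [-2.334, -2.099, -0.004]
ft_force: [0.6, -0.5, 0.2]
grip_width: 1.004
```

```bash
python3 - <<'E'
from h import *
goto(.6399,-.1395,.0365,-.1)
E
```

```text
t 24.425 grasp [ 0.6399 -0.139   0.0402] yaw -0.106 shift cm (now axes) [ 0.01 -0.    0.37] turn [-0.001 -0.004 -0.006] shift cm (target axes) [ 0.01 -0.    0.37] F [ 0.6 -0.5  0.2] w 1.004
```

Emit:
play_rows(targets="0 0 0.3 0 0 0 1;0 0 0 0 0 0 -1;0 0 0 0 0 0 -1;0 0 0 0 0 0 -1;0 0 0 0 0 0 -1;0 0 0 0 0 0 -1;0 0 0 0 0 0 -1;0 0 0 0 0 0 -1", newtons=20)

```text
time: 25.42
position: [0.6403, -0.1397, 0.2019]
tool_rot: [-2.334, -2.099, -0.006]
ft_force: [-0.1, 0.4, 0.5]
grip_width: 0.47
```

```bash
python3 - <<'E'
from h import *
goto(.4781,.0529,.12,-.1)
E
```

```text
t 25.425 grasp [ 0.6405 -0.139   0.0379] yaw -0.106 shift cm (now axes) [ 17.47 -18.16  -8.15] turn [ 0.001 -0.004 -0.006] shift cm (target axes) [ 17.54 -18.06  -8.21] F [-0.1  0.4  0.5] w 0.47
```

Emit:
play_rows(targets="0 0 -1.5 0 0 0 -1;0 0 -3 0 0 0 -1;0 0 -3.5 0 0 0 -1;3.4 -3.5 0 0 0 0 -1;3.4 -3.5 0 0 0 0 -1;3.4 -3.5 0 0 0 0 -1;3.4 -3.5 0 0 0 0 -1;3.4 -3.5 0 0 0 0 -1;0 0 0 0 0 0 -1")

```text
time: 26.55
position: [0.4809, 0.0508, 0.2918]
tool_rot: [2.338, 2.095, 0.017]
ft_force: [-0.3, -0.8, -1.7]
grip_width: 0.47
```

```bash
python3 - <<'E'
from h import *
goto(.4781,.0529,.065,-.1)
E
```

```text
t 26.55 grasp [0.4825 0.0517 0.1278] yaw -0.109 shift cm (now axes) [ 0.14 -0.36  6.28] turn [ 0.009 -0.007 -0.009] shift cm (target axes) [ 0.18 -0.3   6.28] F [-0.3 -0.8 -1.7] w 0.47
```

Emit:
play_rows(targets="0.15 -0.3 1.5 0.01 -0.007 0 -1;0 0 2 0 0 0 -1;0 0 2 0 0 0 -1;0 0 0.5 0 0 0 -1;0 0 0 0 0 0 -1")

```text
time: 27.18
position: [0.4802, 0.0483, 0.2298]
tool_rot: [2.346, 2.086, -0.003]
ft_force: [-0.3, -0.0, -1.2]
grip_width: 0.468
```

```bash
python3 - <<'E'
from h import *
goto(.4781,.0529,.037,-.1)
E
```

```text
t 27.175 grasp [0.4802 0.0479 0.0658] yaw -0.117 shift cm (now axes) [ 0.44 -0.26  2.88] turn [ 0.     0.003 -0.017] shift cm (target axes) [ 0.43 -0.25  2.88] F [-0.3 -0.  -1.2] w 0.468
```

Emit:
play_rows(targets="0.45 -0.2 1 0 0 0 -1;0 0 1 0 0 0 -1;0 0 0.5 0 0 0 -1;0 0 0 0 0 0 -1")

```text
time: 27.68
position: [0.4794, 0.0532, 0.204]
tool_rot: [2.346, 2.085, -0.0]
ft_force: [0.3, 0.1, -1.1]
grip_width: 0.471
```

```bash
python3 - <<'E'
from h import *
goto(.4781,.0529,.037,-.1)
E
```

```text
t 27.675 grasp [0.4797 0.0528 0.04  ] yaw -0.118 shift cm (now axes) [-0.04 -0.13  0.3 ] turn [ 0.002  0.002 -0.018] shift cm (target axes) [-0.04 -0.13  0.3 ] F [ 0.3  0.1 -1.1] w 0.471
```

Emit:
play_rows(targets="0 -0.1 0.2 0 0 0 -1;0 0 0.12 0 0 0 -1;0 0 0 0 0 0 -1;0 0 0 0 0 0 0.2;0 0 0 0 0 0 0.5;0 0 0 0 0 0 1;0 0 0 0 0 0 1;0 0 -1.5 0 0 0 1;0 0 -3 0 0 0 1;0 0 -3.5 0 0 0 1;4 4 -2 0 0 0 1;4 4 -2 0 0 0 1;4 4 0 0 0 0 1;4 4 0 0 0 0 1;4 4 0 0 0 0 1;0 0 0 0 0 0 1")

```text
time: 29.68
position: [0.707, 0.2333, 0.3364]
tool_rot: [2.346, 2.083, 0.018]
ft_force: [-0.2, 0.1, -0.8]
grip_width: 1.002
```

```bash
python3 - <<'E'
from h import *
im=ctrl.get_image("top");P=cloud(im);z=P[...,2]
cv2.imwrite("pics/t3.png",cv2.resize(im["pixels"][95:275,140:400],None,fx=3,fy=3))
sc=ctrl.get_image("scene");Q=cloud(sc);cv2.imwrite("pics/s3.png",cv2.resize(sc["pixels"][140:290,100:360],None,fx=3,fy=3))
yaw=-.12;ex=np.array([np.cos(yaw),np.sin(yaw)]);ey=np.array([-ex[1],ex[0]]);c=np.array([.46517,-.05407])
for nm,x,y,zt in(("sink",.4522,-.161,.036),("knob",.4608,-.0898,.043),("cap",.4696,-.0185,.027),("hub",.4781,.0529,.038)):
  for PP in(P,Q):
    m=(PP[...,2]>zt)&(PP[...,2]<.06)&(np.hypot(PP[...,0]-x,PP[...,1]-y)<.035)
    q=(PP[m][:,:2]*1000).astype(np.float32)
    if len(q)<10: print(nm,len(q));continue
    r=cv2.minAreaRect(q) if nm=="sink" else cv2.minEnclosingCircle(q)
    d=np.array(r[0])/1000-c;print(nm,m.sum(),r,"rack mm",(d@ex*1000).round(1),(d@ey*1000).round(1),"ztop",np.percentile(PP[m][:,2],[10,50,90]).round(4))
print(ctrl.get_state()["time"],ctrl.get_state()["ft_force"])
E
```

```text
sink 300 ((454.0234680175781, -161.25057983398438), (42.33343505859375, 31.867938995361328), 83.12268829345703) rack mm 1.8 -107.7 ztop [0.039  0.0456 0.0477]
sink 234 ((452.9749755859375, -161.4344482421875), (42.59142303466797, 34.296836853027344), 81.39557647705078) rack mm 0.7 -108.1 ztop [0.038  0.0456 0.0483]
knob 173 ((463.12109375, -89.91783905029297), 13.748830795288086) rack mm 2.3 -35.8 ztop [0.045  0.0465 0.0479]
knob 110 ((461.7403869628906, -90.83808135986328), 14.460469245910645) rack mm 1.0 -36.9 ztop [0.0455 0.0478 0.0488]
cap 608 ((471.3785705566406, -19.113147735595703), 26.81805419921875) rack mm 2.0 35.4 ztop [0.0294 0.0309 0.0324]
cap 376 ((470.8309020996094, -19.443981170654297), 27.663747787475586) rack mm 1.5 35.1 ztop [0.0304 0.0322 0.0333]
hub 385 ((480.1614990234375, 51.70525360107422), 20.80143928527832) rack mm 2.2 106.8 ztop [0.0411 0.0426 0.0442]
hub 244 ((479.2597961425781, 51.46854019165039), 21.56757926940918) rack mm 1.4 106.5 ztop [0.041  0.0439 0.0452]
29.775 [ 0.14702515 -0.76408308  0.53600844]
```

View pics/t3.png

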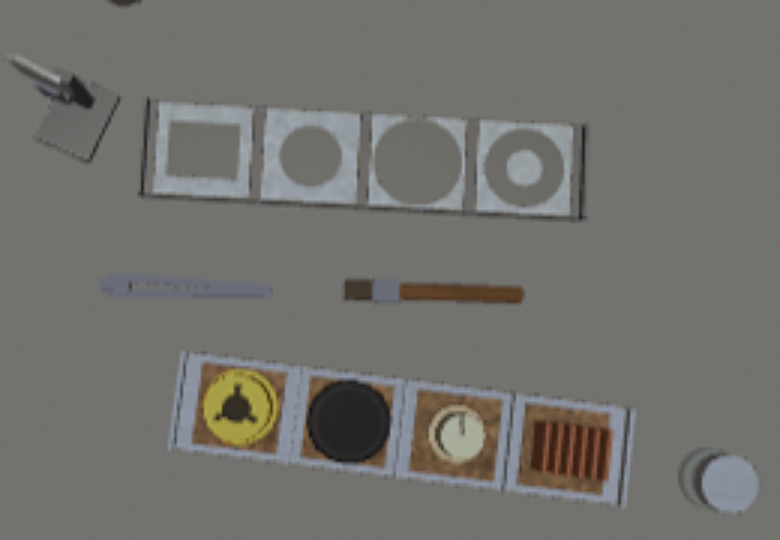

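View pics/s3.png

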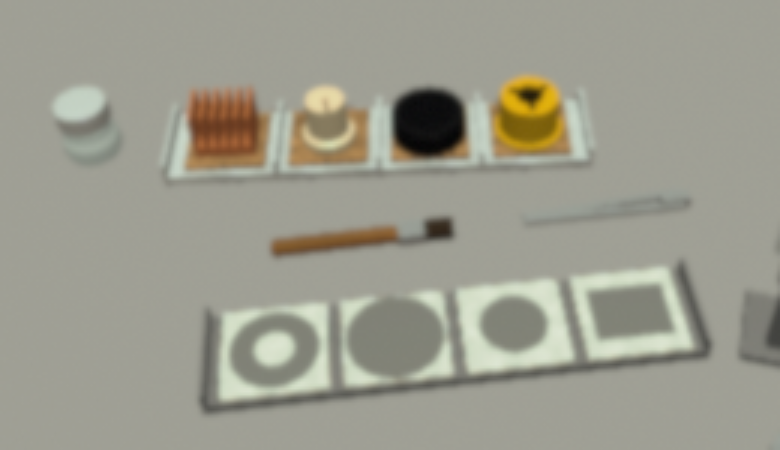

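All four parts stand upright and centred in mirrored order: hub (238,405), cap (348,420), knob (457,433) and sink (570,450) in the top crop. The arm is clear, so I'm handing in.

```bash
python3 -c "
from bench import ctrl
print(ctrl.close_job())"
```

```text
the job is handed in; nothing more can be done
None
```

All four parts are on the assembly rack in reverse order and the job is handed in; `close_job()` gives no verdict. From left to right the row is now reel hub, lens cap, ivory knob and heat sink. It was sink, knob, cap, hub on the strip-down rack.

- **Position:** the last top and scene depth images put every part within about 2.5 mm of its pad's middle, against a tolerance of 14 mm. The two cameras disagreed by at most 1.4 mm.
- **Standing:** the tops were at the heights expected for parts resting on the cork, and the parts looked upright in both views. I didn't measure their tilt.
- **Arm:** the gripper was open and clear of everything, at about 30 s on the clock. Every force reading I took stayed under 3 N.
- **Failed checks:** none. The one oddity was the hub's grip width, which read about 41 mm instead of 42 mm.

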